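# Load and start the bench demagnetiser

### The arm

A 6-joint arm with a two-finger parallel gripper is mounted at the origin on the work surface. World frame = base frame: x ahead of the robot, y to its left, z up, the work surface at z = 0. Lengths are in m, angles in rad, forces in N, time in s.
With the tool pointing down it reaches from about 0.225 to 0.875 m from the base axis. Payload 3.4 kg.
Tool frame: the origin (TCP) lies midway between the tips of the shut fingers; the grasp point (between the pads) lies 19 mm behind it (manip.grasp_offset is the distance from the TCP to the grasp point, in m); x points along the fingers, y is the direction in which the jaws open and shut, and the axes are right-handed (so a half turn about x gives the same grasp; the last joint's range is limited). The gripper opens to 85 mm and grips with 20 to 120 N. Pads are 22 mm wide; open, the fingers measure 114 mm over their backs; the gripper's body (76 mm by 85 mm) begins 54 mm behind the grasp point. The pads swing forward as they close: fully open they stand 13 mm farther back than shut.
Start: joints at [1.12, 0.276, 1.505, -0, 1.361, -0.121], TCP at [0.186, 0.544, 0.231] pointing down, gripper open.
Joint ranges: [-2.89, 2.89], [-0.75, 2.08], [0.22, 2.7], [-1.18, 4.32], [0.11, 2.71], [-2.7, 2.7]. Speed limits (rad/s): [2.57, 2.57, 3.14, 3.14, 3.14, 3.14].

### API

Orientations are given as a unit quaternion [w, x, y, z].
In Python, from rig import manip gives the robot as it stands.
- The arm moves only by the shell command python3 -m creep 'ROWS' [OPENING] [FORCE]. ROWS is a JSON object of lists of equal length, an entry for each row: "delta_pos": the shift along the tool's x, y, z in cm, a list of three; "dr": the turn, a rotation vector about the tool's x, y, z in rad, a list of three. In form: {"delta_pos": [[dx, dy, dz], ...], "dr": [[rx, ry, rz], ...]}. A call has 1 to 10 rows; each row is the pose to reach, as a shift and turn from the pose commanded when the call began, along the tool's axes at that moment; what a row does not reach only later rows make up. A row lasts 1/10 s, in which the tool goes at most 50 mm and 8.59 degrees, less where a joint would pass 70% of its speed; a pose out of reach is approached as far as the arm can. A call with a gripper value outside its range is refused whole. OPENING is the opening, from -1 (shut) to 1 (fully open), set as the call begins (- or left out, the last holds). The fingers move at their own pace and stop on an object; FORCE is the grip in N (left out, the last holds). Time passes only in rows, so rows that repeat a pose let the fingers close. It gives the time, the measured TCP pose, the force and the opening at its end, in the units of the state.
- manip.get_state(): the state, without advancing time (a new reading comes with each control period).
- manip.get_image(name): name is "scene" or "top"; returns a dict with "pixels" (400x640x3 uint8, blue, green, red), "depth" (400x640 float32, m along the optical axis (not along the pixel's ray), 0 where there is no reading), "intrinsics" (3x3 intrinsics, pixels), "rvec" (rotation vector, rad) and "tvec" (3), from world to camera coordinates, as OpenCV has them. Camera axes: x right, y down, z forward; pixel columns grow to the right and rows downward; lengths in m; the calibration is good to about 2 mm. A picture is of the moment at which its call begins.
- manip.sign_off(): hands the job in, once; it reports no verdict.
The state is a dict: "clock": time; "qpos": joint angles; "qd": joint speeds; "effort": joint torques, N m; "position": TCP position; "ee_rot": TCP orientation; "contact_force": force on the tool from outside, world axes, zero at the start; "moment": the same for the moment, N m; "width": finger opening in m.
Only numpy, scipy, OpenCV 4.12 (cv2) and the standard library are available. Lean on these libraries where they do the work, as an engineer would, in place of code of your own. Each camera call takes 0.05 s, during which the arm holds its last target. There are 200 camera calls.

### The job

Slide the hatch of the demagnetiser back, lay all the bearing housings from the bench in its trough, side by side and not on top of one another, and push the hatch shut along its track until it is fully home against the far frame, without slamming it. Then push the selector knob in, turn it clockwise to the next position and let it spring back out there; last press the square key fully down and, once that is up again, the large round key. Do not press the small key, and leave the tape roll and the jar among the housings where they are.

Things in the scene. Friction and masses are not known exactly. Their poses are not given: they have to be found in the camera images.
- trough_floor (a point): Centre of the inner floor of the demagnetiser's trough, 20 mm above the bench. Its x axis points from the hatch's parking place to the far frame, y along the trough to the control panel, z up. The trough's inside is 147 mm (x) by 284 mm (y), with vertical walls; the rim and the hatch's underside are about 65 mm above this floor.
- machine: The demagnetiser: a low grey machine fixed to the bench, 310 mm deep (x) and 420 mm wide (y), axes as trough_floor, origin at bench level 78 mm short of the trough's centre in x and 65 mm beyond it in y. On the -x half is the drive housing, 83 mm high, where the hatch parks; the panel block on the +y side is 115 mm wide, 70 mm high.
- hatch (a joint): Sliding aluminium hatch over the trough, in m: 0 = shut against the far frame, 0.148 = fully open (parked on the robot's side). It slides level along the trough_floor x axis (shutting is towards +x), takes about 2 to 4 N to move and stays where it is left. Plate 150 x 298 x 8 mm. It starts part open.
- hatch_handle (a point): Centre of the upright black handle bar on the middle of the hatch: 14 mm thick along the sliding direction, 100 mm long across it, 36 mm tall, its foot on the hatch plate 95 mm and its top 131 mm above the bench (this point is 113 mm above the bench). Axes as trough_floor. 
- selector (a joint): Angle of the push-to-turn selector knob in rad, growing clockwise seen from above: 0 at the start; positions (slots, marked by white dots) at 0, 1.047 and 2.094; a play of about 0.1 rad either way in a slot. It can turn out of a slot only while pushed in by more than 6.5 mm, and springs out only in a slot; released between slots it stays in.
- selector_push (a joint): How far the selector knob is pushed in (downwards), in m: 0 = out, 0.008 = fully in. Spring: about 4 N at the start, 8 N fully in.
- selector_grip (a point): Point on the axis of the selector knob on the control panel, about half-way up its grip bar. The bar is 54 mm long along this point's x axis (which turns with the knob; a white line marks the +x end), 16 mm thick along y, and reaches from 18 mm below this point (where it stands on a disc of 60 mm diameter) to 14 mm above it. With the knob out this point is 106 mm above the bench.
- key_square (a joint): Travel of the square key in m, 0 = up, 0.006 = fully down (spring, about 1.5 N to start, 5 N at the bottom); springs back. It counts as pressed beyond 0.004.
- key_square_top (a point): Centre of the top face of the square key (32 x 32 mm) on the control panel, 88 mm above the bench; next to the selector knob, 70 mm from its axis towards the robot.
- key_round (a joint): Travel of the large round key in m, like the square key's.
- key_round_top (a point): Centre of the top face of the large round key (38 mm diameter), 88 mm above the bench, 64 mm from the square key towards the robot.
- key_small (a joint): Travel of the small round key in m, 0 = up, 0.006 = fully down. Not to be pressed.
- key_small_top (a point): Centre of the top face of the small round key (20 mm diameter), the last of the row, 62 mm from the large round key towards the robot.
- housing1_center (a point): Centre of bearing housing 1 (dark iron pillow block, 0.3 to 0.5 kg; two to four are there, absent ones read None). Foot plate 86 mm long (x) x 36 mm wide (y) x 13 mm thick, with a round hump (44 mm diameter, axis along y, 36 mm wide) in its middle; 44 mm high along z overall, this point in the middle of length, width and height. At the start it stands on its foot, at any yaw.
- housing2_center (a point): Centre of bearing housing 2 (dark iron pillow block, 0.3 to 0.5 kg; two to four are there, absent ones read None). Foot plate 86 mm long (x) x 36 mm wide (y) x 13 mm thick, with a round hump (44 mm diameter, axis along y, 36 mm wide) in its middle; 44 mm high along z overall, this point in the middle of length, width and height. At the start it stands on its foot, at any yaw.
- housing3_center (a point): Centre of bearing housing 3 (dark iron pillow block, 0.3 to 0.5 kg; two to four are there, absent ones read None). Foot plate 86 mm long (x) x 36 mm wide (y) x 13 mm thick, with a round hump (44 mm diameter, axis along y, 36 mm wide) in its middle; 44 mm high along z overall, this point in the middle of length, width and height. At the start it stands on its foot, at any yaw.
- housing4_center (a point): Centre of bearing housing 4 (dark iron pillow block, 0.3 to 0.5 kg; two to four are there, absent ones read None). Foot plate 86 mm long (x) x 36 mm wide (y) x 13 mm thick, with a round hump (44 mm diameter, axis along y, 36 mm wide) in its middle; 44 mm high along z overall, this point in the middle of length, width and height. At the start it stands on its foot, at any yaw.
- tape_roll: Bystander, leave alone: cardboard tape roll, 52 mm diameter, 22 mm tall, among the housings. Origin at the centre of its underside.
- jar: Bystander, leave alone: amber glass jar with a lid, 70 mm diameter, 90 mm tall, beyond the housings. Origin at the centre of its underside.
There are look-alikes about, which are no part of the job. What is shaped like the part that bears housing2_center but orange or yellow is not meant.

How it is judged:
By the outcome, as a careful person would: the job done as asked, in the order asked, and still so for the second after the job is handed in, with the robot touching nothing.
Of housing1, housing2, housing3, housing4 only 2 to 4 are there at a start; the rules pass over those that are not, and their reading is None.
At some moment in a run one of housing1, housing2, housing3, housing4 may be knocked a few centimetres aside while the robot is not near it.
Once in a run the grip may slacken for a moment while it holds something.
It also fails if it takes over 210 s, if anything falls off the work surface, if the arm or the gripper's body presses on something with over 40 N, if the wrist force passes 120 N, or if a joint passes its speed limit or range.

## Working session

There is one attempt and no reset: what is moved stays moved. The work goes in short steps, Python scripts to look and compute and a shell command to move; the robot and the scene stay as the last step left them, time stands still between calls to the robot, and variables do not carry over. Pictures are saved under pics/ and viewed, about 12 in all and at most 16, crops included, and the job is handed in when it is done.

```bash
ls; mkdir -p pics
cat > h.py <<'E'
import numpy as np,cv2
from rig import manip
from scipy.spatial.transform import Rotation as R
def cam(n):
    d=manip.get_image(n); d['R']=cv2.Rodrigues(np.array(d['rvec'],float))[0]; d['t']=np.array(d['tvec'],float).ravel(); d['K']=np.array(d['intrinsics']); return d
def ray(d,u,v,z):
    r=d['R'].T@np.linalg.inv(d['K'])@np.array([u,v,1.]); c=-d['R'].T@d['t']; return c+r*(z-c[2])/r[2]
def pts(d):
    v,u=np.mgrid[0:400,0:640]; Z=d['depth']; K=d['K']
    P=np.stack([(u-K[0,2])/K[0,0]*Z,(v-K[1,2])/K[1,1]*Z,Z],-1)
    return (P-d['t'])@d['R']
def proj(d,p):
    q=d['K']@(d['R']@np.array(p,float)+d['t']); return q[:2]/q[2]
def rot():
    q=manip.get_state()['ee_rot']; return R.from_quat([q[1],q[2],q[3],q[0]])
E
python3 - <<'E'
from h import *
for n in('scene','top'):
    d=cam(n); cv2.imwrite(f'pics/{n}0.png',d['pixels']); print(n,-d['R'].T@d['t'],d['R'][2],d['K'][0,0])
s=manip.get_state();print(s, manip.grasp_offset);print(rot().as_matrix())
E
```

```text
pics
scene [0.90882396 0.64330476 0.94572828] [-0.36756579 -0.52060857 -0.77062449] 463.6413239554243
top [0.29823001 0.06136583 1.19861479] [ 0.18894194  0.01006277 -0.9819367 ] 511.601348280317
{'clock': 0.1, 'qpos': array([ 1.11999880e+00,  2.76566159e-01,  1.50596862e+00,  2.07512706e-05,
        1.36073955e+00, -1.20956002e-01]), 'qd': array([-0.00089679, -0.00155997, -0.00402944, -0.00026184,  0.00071436,
        0.00010423]), 'effort': array([ 8.47079664e-04, -4.17700589e+01, -2.46404475e+01, -2.30271507e-04,
        5.74234888e-03,  1.16561046e-05]), 'position': array([0.18601023, 0.54359456, 0.23052172]), 'ee_rot': array([ 0.69733726,  0.11552173,  0.69768636, -0.11665855]), 'contact_force': array([-0.62747079, -0.49564631, -0.67897285]), 'moment': array([-0.0029073 ,  0.00785914,  0.08030134]), 'width': 0.08555748085294405} 0.0187
[[-7.50948954e-04  3.23896587e-01  9.46092193e-01]
 [-1.50483989e-03  9.46091022e-01 -3.23897381e-01]
 [-9.99998586e-01 -1.66694767e-03 -2.23053559e-04]]
```

View pics/scene0.png

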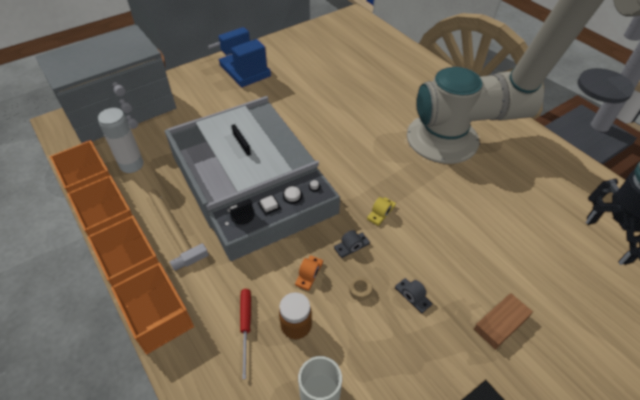

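View pics/top0.png

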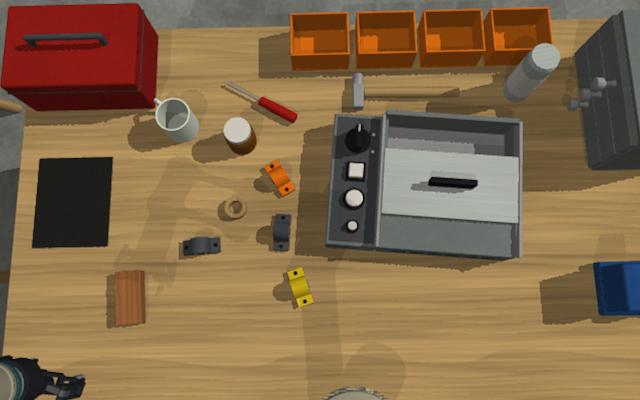

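Candidates for a housing in the top view: dark (282,231), dark (202,245); look-alikes orange (279,178), yellow (299,287). The black mat (72,203) is flat. The two dark ones fit the description, so two housings. Now I'll measure everything and take one close crop.

Run:
```python
from h import *
d=cam('top'); P=pts(d); im=d['pixels']; hsv=cv2.cvtColor(im,cv2.COLOR_BGR2HSV)
def blob(mask,tag,minA=40):
    n,l,st,c=cv2.connectedComponentsWithStats(mask.astype(np.uint8))
    for i in range(1,n):
        if st[i,4]>=minA:
            p=P[l==i]; r=cv2.minAreaRect(p[:,:2].astype(np.float32)*1000)
            print(tag,c[i].round(0),st[i,4],'mean',p.mean(0).round(4),'rect',np.round(r[0],1),np.round(r[1],1),round(r[2],1),'zmax',np.percentile(p[:,2],95).round(3))
v,u=np.mgrid[0:400,0:640]
box=lambda a,b,c,e:(u>=a)&(u<b)&(v>=c)&(v<e)
blob(box(150,325,140,320)&(P[...,2]>.006)&(hsv[...,1]<90),'housing')
blob(box(325,525,105,260)&(P[...,2]>.04),'machine')
blob(box(380,525,105,260)&(P[...,2]>.105)&(hsv[...,2]<80),'handle')
blob(box(340,372,110,240)&(hsv[...,2]>150)&(P[...,2]>.08),'keys',20)
blob(box(340,372,110,160)&(P[...,2]>.095),'knob',20)
blob(box(380,522,140,225)&(hsv[...,2]>150)&(P[...,2]>.08),'plate')
c1=cv2.resize(im[100:260,325:525],None,fx=3.5,fy=3.5,interpolation=cv2.INTER_CUBIC)
cv2.imwrite('pics/m.png',c1)
cv2.imwrite('pics/hs.png',cv2.resize(im[150:320,170:330],None,fx=3.5,fy=3.5,interpolation=cv2.INTER_CUBIC))
```

```text
housing [237. 141.] 66 mean [0.6635 0.2521 0.0861] rect [663.1 252.4] [40.7  8.7] 89.6 zmax 0.092
housing [282. 232.] 567 mean [0.4617 0.1562 0.0309] rect [397.2 131.8] [234.5  63.3] 20.3 zmax 0.045
housing [201. 246.] 584 mean [0.4332 0.3406 0.0346] rect [388.6 219.4] [358.6  63.1] 70.2 zmax 0.045
machine [425. 190.] 23957 mean [ 0.5419 -0.1652  0.0909] rect [ 498.6 -162.8] [424.9 441.5] 84.6 zmax 0.1
handle [453. 182.] 408 mean [ 0.5461 -0.217   0.1344] rect [449.7 -85. ] [ 71.  415.3] 36.3 zmax 0.133
keys [356. 170.] 172 mean [ 0.5892 -0.0154  0.0944] rect [450.3  13.8] [ 30.6 317.2] 78.1 zmax 0.091
keys [354. 197.] 200 mean [ 0.5251 -0.0091  0.0988] rect [420.4  19.4] [ 35.4 257.9] 74.6 zmax 0.091
keys [352. 225.] 49 mean [ 0.4656 -0.0035  0.0882] rect [465.9  -3.1] [15.8 16.2] 47.1 zmax 0.092
knob [359. 137.] 195 mean [ 0.6545 -0.0216  0.123 ] rect [490.9  11.8] [ 20.  397.3] 78.5 zmax 0.122
plate [451. 185.] 7870 mean [ 0.5482 -0.2224  0.1002] rect [ 515.6 -132.4] [263.  519.7] 21.4 zmax 0.098
```

View pics/m.png

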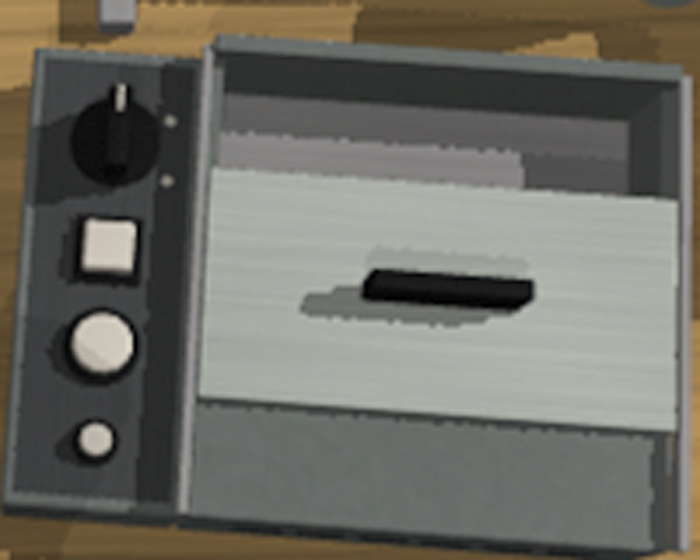

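View pics/hs.png

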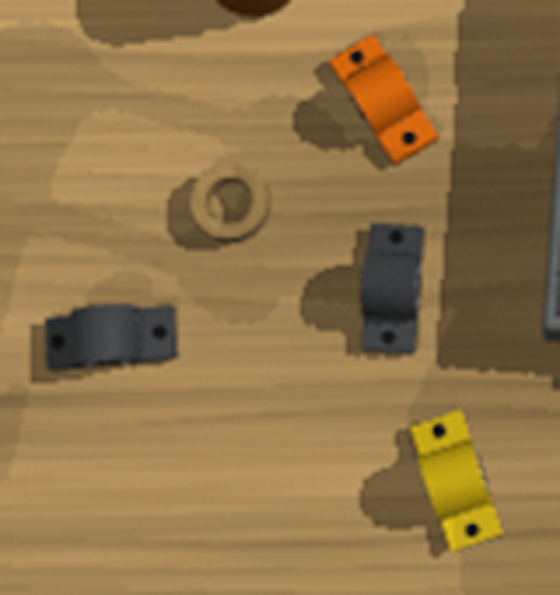

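The machine crop shows the knob line pointing +x, square, round and small keys below it, and the hatch part open. The housings crop shows two dark pillow blocks at crop (391,288) and (111,337), plus the tape roll, orange and yellow blocks, as expected.

```bash
cat >> h.py <<'E'
v,u=np.mgrid[0:400,0:640]
box=lambda a,b,c,e:(u>=a)&(u<b)&(v>=c)&(v<e)
def rect(p):
    m=np.median(p,0); p=p[np.linalg.norm((p-m)[:,:2],axis=1)<.09]
    r=cv2.minAreaRect(p[:,:2].astype(np.float32)); b=cv2.boxPoints(r); e=b[1]-b[0]; f=b[2]-b[1]
    if np.linalg.norm(f)>np.linalg.norm(e): e,f=f,e
    a=np.degrees(np.arctan2(e[1],e[0]))%180
    return np.round(r[0],4),np.round([np.linalg.norm(e),np.linalg.norm(f)],3),round(a,1)
def housings(d,b=(150,325,140,320)):
    im=d['pixels'].astype(int); P=pts(d); sp=im.max(2)-im.min(2)
    m=(box(*b)&(P[...,2]>.006)&(P[...,2]<.05)&(sp<35)&(im.max(2)<130)).astype(np.uint8)
    n,l,st,c=cv2.connectedComponentsWithStats(m)
    for i in range(1,n):
        if st[i,4]>200: print('housing',c[i].round(),st[i,4],*rect(P[l==i]))
E
python3 - <<'E'
from h import *
d=cam('top');P=pts(d);im=d['pixels'];V=im.max(2)
housings(d)
def cen(m,z):
    n,l,st,c=cv2.connectedComponentsWithStats(m.astype(np.uint8)); i=1+np.argmax(st[1:,4]); return ray(d,*c[i],z)[:2].round(4),st[i,4]
k={}
for n,b in dict(sq=(340,372,158,184),rd=(338,372,184,212),sm=(340,364,214,236)).items():
    k[n]=cen(box(*b)&(V>140),.088); print(n,k[n])
h=box(420,490,165,200)&(V<80)&(abs(P[...,2]-.131)<.004); r=np.stack([ray(d,uu,vv,.131) for vv,uu in np.argwhere(h)]); print('handle',rect(r))
kb=box(335,380,105,165)&(abs(P[...,2]-.120)<.004); r=np.stack([ray(d,uu,vv,.120) for vv,uu in np.argwhere(kb)]); print('knob',rect(r))
a=k['sq'][0]-k['sm'][0]; print('row dir',np.degrees(np.arctan2(a[1],a[0])),np.linalg.norm(a))
# outline of machine
for uv in [(337,115),(327,246),(385,112),(522,119),(521,257)]: print(uv,ray(d,*uv,.085).round(3))
# hatch edge far: corners in the top picture
for uv in [(385,149),(518,157),(382,214),(518,223)]: print('plate',ray(d,*uv,.095).round(3))
E
```

```text
housing [282. 232.] 571 [0.4641 0.1566] [0.086 0.037] 176.9
housing [201. 246.] 594 [0.4337 0.3458] [0.086 0.037] 94.2
sq (array([ 0.5911, -0.0156]), np.int32(184))
rd (array([ 0.5275, -0.0094]), np.int32(214))
sm (array([ 0.4655, -0.0034]), np.int32(55))
handle (array([ 0.5488, -0.22  ]), array([0.096, 0.015], dtype=float32), np.float32(84.3))
knob (array([ 0.6579, -0.0225]), array([0.053, 0.016], dtype=float32), np.float32(174.6))
row dir -5.547949822391896 0.12619112488602352
(337, 115) [0.722 0.023 0.085]
(327, 246) [0.421 0.053 0.085]
(385, 112) [ 0.726 -0.087  0.085]
(522, 119) [ 0.702 -0.398  0.085]
(521, 257) [ 0.389 -0.366  0.085]
plate [ 0.635 -0.082  0.095]
plate [ 0.61  -0.376  0.095]
plate [ 0.488 -0.069  0.095]
plate [ 0.462 -0.363  0.095]
```

Machine yaw is about -5.6°, the hatch is about 87 mm open, and the handle is at (0.549,-0.220). First I'll go above the handle, fingers closing along the slide direction.

```bash
cat > go.py <<'E'
import sys
from h import *
# go.py x y z heading(of tool y, deg) -> row values
a=sys.argv[1:]; s=manip.get_state(); r=rot(); M=r.as_matrix()
hd=np.degrees(np.arctan2(M[1,1],M[0,1]))
if len(a)>=3:
    h=np.radians(float(a[3])) if len(a)>3 else np.radians(hd)
    T=np.array([[0,np.cos(h),np.sin(h)],[0,np.sin(h),-np.cos(h)],[-1,0,0]])
    print('delta cm',(M.T@(np.array(a[:3],float)-s['position'])*100).round(2),'dr',(r.inv()*R.from_matrix(T)).as_rotvec().round(3))
print('t',s['clock'],'pos',s['position'].round(4),'hd',hd.round(2),'F',np.round(s['contact_force'],1),'w',round(s['width'],4),'q6',s['qpos'][5].round(2))
E
python3 go.py .549 -.22 .23 -5.6
```

```text
delta cm [  0.13 -60.51  59.07] dr [1.339e+00 1.000e-03 1.000e-03]
t 0.2 pos [0.1861 0.5438 0.2308] hd 71.11 F [ 0.4 -0.2 -1.4] w 0.0851 q6 -0.12
```

```bash
python3 -m creep '{"delta_pos":[[0,-3,3],[0,-6,6],[0,-9,9],[0,-12,12],[0,-15,15],[0,-18,18],[0,-21,21],[0,-24,24],[0,-27,27],[0,-30,30]],"dr":[[0.07,0,0],[0.14,0,0],[0.21,0,0],[0.28,0,0],[0.35,0,0],[0.42,0,0],[0.49,0,0],[0.56,0,0],[0.63,0,0],[0.67,0,0]]}' 1 40; python3 go.py .549 -.22 .23 -5.6
```

```text
clock: 1.2
position: [0.3732, 0.1615, 0.2314]
ee_rot: [0.62, 0.34, 0.62, -0.339]
contact_force: [0.5, 0.0, -0.6]
width: 0.0854
delta cm [ 0.14 -5.74 41.61] dr [ 0.667 -0.    -0.001]
t 1.2 pos [0.3732 0.1615 0.2314] hd 32.6 F [ 0.5  0.  -0.6] w 0.0854 q6 -0.33
```

```bash
python3 -m creep '{"delta_pos":[[0,-0.6,4.5],[0,-1.2,9],[0,-1.8,13],[0,-2.4,17.5],[0,-3,22],[0,-3.6,26],[0,-4.2,30.5],[0,-4.8,35],[0,-5.3,39],[0.1,-5.7,41.6]],"dr":[[0.07,0,0],[0.14,0,0],[0.21,0,0],[0.28,0,0],[0.35,0,0],[0.42,0,0],[0.49,0,0],[0.56,0,0],[0.63,0,0],[0.667,0,0]]}'; python3 -m creep '{"delta_pos":[[0,0,0],[0,0,0]],"dr":[[0,0,0],[0,0,0]]}'; python3 go.py .549 -.22 .105 -5.6
python3 - <<'E'
from h import *
d=cam('top');s=manip.get_state();print(proj(d,s['position']))
cv2.imwrite('pics/a.png',cv2.resize(d['pixels'][90:270,310:540],None,fx=3,fy=3))
E
```

```text
clock: 2.2
position: [0.5509, -0.2208, 0.2298]
ee_rot: [-0.475, -0.524, -0.474, 0.524]
contact_force: [0.9, 0.9, -0.2]
width: 0.0853
clock: 2.4
position: [0.5494, -0.2178, 0.2295]
ee_rot: [-0.475, -0.524, -0.476, 0.524]
contact_force: [-0.7, 0.8, -0.4]
width: 0.085
delta cm [12.45  0.    0.24] dr [ 0.001 -0.001  0.002]
t 2.4 pos [ 0.5494 -0.2178  0.2295] hd -5.54 F [-0.7  0.8 -0.4] w 0.085 q6 -0.4
[464.55217047 169.40927407]
```

View pics/a.png

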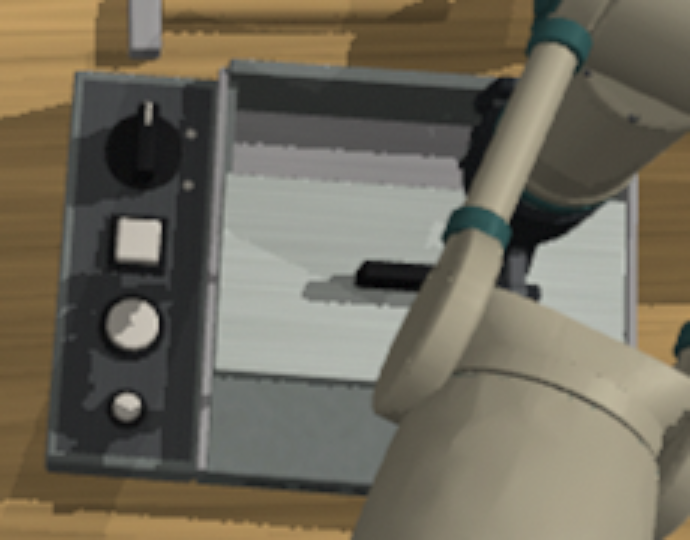

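The gripper hangs over the handle (crop ~(520,280)). I'll descend, grip and drag the hatch back.

```bash
Z='[0,0,0]'; python3 -m creep '{"delta_pos":[[3,0,0.1],[6,0,0.2],[8,0,0.2],[9.5,0,0.2],[10.5,0,0.2],[11.3,0,0.2],[12,0,0.2],[12.4,0,0.2],[12.7,0,0.2],[12.7,0,0.2]],"dr":[[0,0,0],[0,0,0],[0,0,0],[0,0,0],[0,0,0],[0,0,0],[0,0,0],[0,0,0],[0,0,0],[0,0,0]]}'; python3 -m creep '{"delta_pos":[[0,0,0],[0,0,0],[0,0,0],[0,0,0],[0,0,0],[0,0,0],[0,0,0],[0,0,0]],"dr":[[0,0,0],[0,0,0],[0,0,0],[0,0,0],[0,0,0],[0,0,0],[0,0,0],[0,0,0]]}' -1 40; python3 go.py
```

```text
clock: 3.45
position: [0.5496, -0.2197, 0.1032]
ee_rot: [0.475, 0.523, 0.475, -0.523]
contact_force: [-0.1, 0.0, -0.3]
width: 0.0852
clock: 4.25
position: [0.55, -0.2198, 0.1036]
ee_rot: [0.476, 0.524, 0.475, -0.523]
contact_force: [1.5, 0.4, 1.9]
width: 0.013
t 4.25 pos [ 0.55   -0.2198  0.1036] hd -5.5 F [1.5 0.4 1.9] w 0.013 q6 -0.4
```

```bash
python3 -m creep '{"delta_pos":[[0,-0.5,0],[0,-1.2,0],[0,-2,0],[0,-2.8,0],[0,-3.6,0],[0,-4.4,0],[0,-5.0,0],[0,-5.5,0],[0,-5.7,0],[0,-5.7,0]],"dr":[[0,0,0],[0,0,0],[0,0,0],[0,0,0],[0,0,0],[0,0,0],[0,0,0],[0,0,0],[0,0,0],[0,0,0]]}'; python3 -m creep '{"delta_pos":[[0,-0.1,0],[0,-0.2,0],[0,-0.3,0],[0,-0.4,0],[0,-0.5,0]],"dr":[[0,0,0],[0,0,0],[0,0,0],[0,0,0],[0,0,0]]}'; python3 go.py
```

```text
clock: 5.25
position: [0.492, -0.2143, 0.1036]
ee_rot: [-0.475, -0.523, -0.476, 0.524]
contact_force: [-0.2, 1.2, 7.2]
width: 0.0132
clock: 5.75
position: [0.488, -0.2139, 0.1035]
ee_rot: [0.476, 0.524, 0.475, -0.523]
contact_force: [2.2, 1.0, 6.2]
width: 0.0131
t 5.75 pos [ 0.488  -0.2139  0.1035] hd -5.5 F [2.2 1.  6.2] w 0.0131 q6 -0.45
```

```bash
python3 -m creep '{"delta_pos":[[0,-0.1,0],[0,-0.2,0],[0,-0.3,0],[0,-0.4,0],[0,-0.4,0]],"dr":[[0,0,0],[0,0,0],[0,0,0],[0,0,0],[0,0,0]]}'; python3 go.py
```

```text
clock: 6.25
position: [0.4838, -0.2134, 0.1035]
ee_rot: [0.475, 0.523, 0.475, -0.523]
contact_force: [0.7, -0.3, 5.8]
width: 0.0135
t 6.25 pos [ 0.4838 -0.2134  0.1035] hd -5.5 F [ 0.7 -0.3  5.8] w 0.0135 q6 -0.45
```

```bash
python3 -m creep '{"delta_pos":[[0,-0.2,0],[0,-0.4,0],[0,-0.6,0],[0,-0.6,0]],"dr":[[0,0,0],[0,0,0],[0,0,0],[0,0,0]]}'; python3 go.py
```

```text
clock: 6.65
position: [0.4797, -0.213, 0.1036]
ee_rot: [0.476, 0.525, 0.474, -0.523]
contact_force: [6.9, 0.6, 1.9]
width: 0.0132
t 6.65 pos [ 0.4797 -0.213   0.1036] hd -5.53 F [6.9 0.6 1.9] w 0.0132 q6 -0.46
```

Reached the stop: force rising at handle x=0.480. Release and move over housing A.

```bash
python3 -m creep '{"delta_pos":[[0,0,0],[0,0,0],[0,0,0],[0,0,0],[0,0,0],[-1,0,0],[-3,0,0],[-6,0,0],[-10,0,0],[-12.5,0,0]],"dr":[[0,0,0],[0,0,0],[0,0,0],[0,0,0],[0,0,0],[0,0,0],[0,0,0],[0,0,0],[0,0,0],[0,0,0]]}' 1; python3 go.py .4641 .1566 .23 86.9
```

```text
clock: 7.65
position: [0.4787, -0.2134, 0.2319]
ee_rot: [0.477, 0.524, 0.474, -0.523]
contact_force: [-0.0, -0.3, -0.9]
width: 0.0853
delta cm [  0.1   -5.   -36.69] dr [-1.613e+00  5.000e-03 -1.000e-03]
t 7.65 pos [ 0.4787 -0.2134  0.2319] hd -5.5 F [-0.  -0.3 -0.9] w 0.0853 q6 -0.46
```

```bash
python3 -m creep '{"delta_pos":[[0,-0.5,-3.5],[0,-1,-7],[0,-1.5,-10.5],[0,-2,-14],[0,-2.5,-18],[0,-3,-22],[0,-3.5,-26],[0,-4,-30],[0,-4.5,-33],[0.1,-5,-36.7]],"dr":[[-0.14,0,0],[-0.28,0,0],[-0.42,0,0],[-0.56,0,0],[-0.7,0,0],[-0.84,0,0],[-0.98,0,0],[-1.12,0,0],[-1.26,0,0],[-1.4,0,0]]}'; python3 -m creep '{"delta_pos":[[0,0,0],[0,0,0],[0,0,0]],"dr":[[-0.1,0,0],[-0.2,0,0],[-0.21,0,0]]}'
python3 go.py .4641 .1566 .23 86.9
python3 - <<'E'
from h import *
for n in('top','scene'):
    d=cam(n);P=pts(d);print(n);housings(d,(150,325,140,320) if n=='top' else (320,450,210,320))
    cv2.imwrite(f'pics/b_{n}.png',d['pixels'])
    if n=='top':
        a=np.radians(-5.6); ex=np.array([np.cos(a),np.sin(a)]); ey=np.array([-np.sin(a),np.cos(a)])
        m=box(380,525,105,260)&(P[...,2]>.012)&(P[...,2]<.03)
        X=P[m][:,:2]@ex; Y=P[m][:,:2]@ey
        print(m.sum(),'X',np.percentile(X,[0,.5,2,98,99.5,100]).round(4),'Y',np.percentile(Y,[0,.5,2,98,99.5,100]).round(4))
E
```

```text
clock: 8.65
position: [0.4632, 0.1584, 0.2284]
ee_rot: [0.702, 0.092, 0.701, -0.092]
contact_force: [0.9, -0.1, -0.3]
width: 0.0856
clock: 8.95
position: [0.4632, 0.1577, 0.228]
ee_rot: [0.707, 0.02, 0.707, -0.02]
contact_force: [-0.1, 0.2, -0.5]
width: 0.0856
delta cm [-0.2  -0.1   0.09] dr [-0.001  0.001 -0.   ]
t 8.95 pos [0.4632 0.1577 0.228 ] hd 86.82 F [-0.1  0.2 -0.5] w 0.0856 q6 -1.33
top
housing [281. 237.] 415 [0.4569 0.1585] [0.071 0.035] 0.7
housing [194. 247.] 345 [0.4326 0.3615] [0.057 0.037] 94.6
6456 X [0.4189 0.4195 0.592  0.7205 0.7217 0.7232] Y [-0.3116 -0.3104 -0.3077 -0.038  -0.0339 -0.0288]
scene
housing [351. 243.] 549 [0.4656 0.1594] [0.086 0.039] 173.9
housing [414. 294.] 690 [0.4356 0.3482] [0.087 0.037] 94.8
```

View pics/b_top.png

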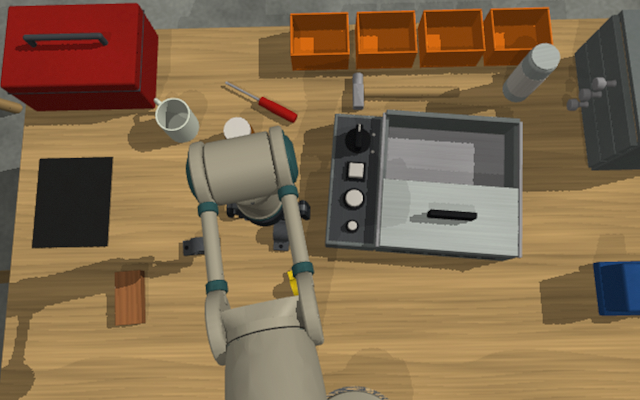

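Hatch parked, trough clear, and two dark housings in place, partly hidden by the arm. Trough centre is about (0.6286,-0.2294). Grasp housing A.

```bash
python3 -m creep '{"delta_pos":[[4,0,0.1],[8,0,0.2],[12,0,0.2],[15,0,0.2],[17.5,0,0.2],[19.5,0,0.2],[20.7,0,0.2],[21.4,0,0.2],[21.8,0,0.2],[21.8,0,0.2]],"dr":[[0,0,0],[0,0,0],[0,0,0],[0,0,0],[0,0,0],[0,0,0],[0,0,0],[0,0,0],[0,0,0],[0,0,0]]}'; python3 -m creep '{"delta_pos":[[0,0,0],[0,0,0],[0,0,0],[0,0,0],[0,0,0],[0,0,0],[0,0,0],[0,0,0]],"dr":[[0,0,0],[0,0,0],[0,0,0],[0,0,0],[0,0,0],[0,0,0],[0,0,0],[0,0,0]]}' -1 60; python3 -m creep '{"delta_pos":[[-1,0,0],[-3,0,0],[-6,0,0],[-10,0,0],[-14,0,0],[-17,0,0],[-19,0,0],[-20,0,0]],"dr":[[0,0,0],[0,0,0],[0,0,0],[0,0,0],[0,0,0],[0,0,0],[0,0,0],[0,0,0]]}'
python3 - <<'E'
from h import *
a=np.radians(-5.6); ex=np.array([np.cos(a),np.sin(a)]); ey=np.array([-np.sin(a),np.cos(a)])
for Y in(-55,55): print(np.array([.6286,-.2294])+ey*Y/1000)
E
python3 go.py .6232 -.2841 .21 84.4
```

```text
clock: 10.05
position: [0.4655, 0.157, 0.0094]
ee_rot: [0.707, 0.02, 0.707, -0.02]
contact_force: [0.3, -0.1, 0.3]
width: 0.0857
clock: 10.85
position: [0.4659, 0.1574, 0.01]
ee_rot: [0.707, 0.02, 0.706, -0.02]
contact_force: [-0.9, 0.1, 5.4]
width: 0.0354
clock: 11.65
position: [0.4655, 0.1572, 0.2112]
ee_rot: [0.708, 0.02, 0.706, -0.02]
contact_force: [0.3, 1.0, -4.2]
width: 0.035
[ 0.62323294 -0.28413751]
[ 0.63396706 -0.17466249]
delta cm [  0.14 -43.16  18.24] dr [ 0.041  0.002 -0.001]
t 11.65 pos [0.4655 0.1572 0.2112] hd 86.76 F [ 0.3  1.  -4.2] w 0.035 q6 -1.33
```

```bash
python3 -m creep '{"delta_pos":[[0,-2,0.8],[0,-5,2],[0,-9,3.8],[0,-13,5.5],[0,-17,7.2],[0,-21,8.9],[0,-25,10.6],[0,-29,12.3],[0,-33,14],[0,-36,15.2]],"dr":[[0,0,0],[0.01,0,0],[0.02,0,0],[0.03,0,0],[0.04,0,0],[0.04,0,0],[0.04,0,0],[0.04,0,0],[0.04,0,0],[0.04,0,0]]}' - 90;  python3 -m creep '{"delta_pos":[[0,-2.5,1.1],[0,-5,2],[0,-6.5,2.6],[0,-7.2,3],[0,-7.2,3],[0,-7.2,3]],"dr":[[0,0,0],[0,0,0],[0,0,0],[0,0,0],[0,0,0],[0,0,0]]}'; python3 go.py .6232 -.2841 .0305 84.4
```

```text
clock: 12.65
position: [0.5964, -0.2135, 0.2073]
ee_rot: [0.705, 0.035, 0.707, -0.035]
contact_force: [0.1, 0.1, -4.5]
width: 0.0353
clock: 13.25
position: [0.6191, -0.2841, 0.2089]
ee_rot: [0.706, 0.035, 0.707, -0.033]
contact_force: [0.6, -0.4, -4.2]
width: 0.0346
delta cm [1.784e+01 1.000e-02 4.300e-01] dr [ 0.002 -0.001 -0.002]
t 13.25 pos [ 0.6191 -0.2841  0.2089] hd 84.49 F [ 0.6 -0.4 -4.2] w 0.0346 q6 -2.01
```

```bash
python3 -m creep '{"delta_pos":[[3,0,0.2],[6,0,0.4],[9,0,0.4],[11.5,0,0.4],[13.5,0,0.4],[15,0,0.4],[16,0,0.4],[16.8,0,0.4],[17.4,0,0.4],[17.4,0,0.4]],"dr":[[0,0,0],[0,0,0],[0,0,0],[0,0,0],[0,0,0],[0,0,0],[0,0,0],[0,0,0],[0,0,0],[0,0,0]]}';  python3 -m creep '{"delta_pos":[[0.1,0,0],[0.2,0,0],[0.3,0,0],[0.4,0,0],[0.4,0,0]],"dr":[[0,0,0],[0,0,0],[0,0,0],[0,0,0],[0,0,0]]}'; python3 go.py
```

```text
clock: 14.25
position: [0.6233, -0.2854, 0.035]
ee_rot: [0.706, 0.034, 0.707, -0.034]
contact_force: [-0.5, 0.3, -5.3]
width: 0.035
clock: 14.75
position: [0.6235, -0.2859, 0.0312]
ee_rot: [0.706, 0.034, 0.706, -0.034]
contact_force: [0.1, 0.8, -3.9]
width: 0.035
t 14.75 pos [ 0.6235 -0.2859  0.0312] hd 84.45 F [ 0.1  0.8 -3.9] w 0.035 q6 -2.01
```

```bash
python3 -m creep '{"delta_pos":[[0.1,0,0],[0.15,0,0],[0.15,0,0]],"dr":[[0,0,0],[0,0,0],[0,0,0]]}'; python3 -m creep '{"delta_pos":[[0,0,0],[0,0,0],[0,0,0],[0,0,0],[-0.5,0,0],[-3,0,0],[-7,0,0],[-11,0,0],[-15,0,0],[-18,0,0]],"dr":[[0,0,0],[0,0,0],[0,0,0],[0,0,0],[0,0,0],[0,0,0],[0,0,0],[0,0,0],[0,0,0],[0,0,0]]}' 1; python3 go.py .435 .347 .21 4.4
python3 - <<'E'
from h import *
for n in('top','scene'):
    d=cam(n);print(n);housings(d,(150,325,140,320) if n=='top' else (320,450,210,320))
E
```

```text
clock: 15.05
position: [0.6237, -0.2859, 0.0302]
ee_rot: [0.706, 0.034, 0.706, -0.034]
contact_force: [-0.7, 0.4, -1.5]
width: 0.0348
clock: 16.05
position: [0.6242, -0.2862, 0.2134]
ee_rot: [0.708, 0.034, 0.705, -0.035]
contact_force: [0.4, -0.3, 0.3]
width: 0.0855
delta cm [  0.16  61.2  -24.95] dr [ 1.397e+00  4.000e-03 -1.000e-03]
t 16.05 pos [ 0.6242 -0.2862  0.2134] hd 84.46 F [ 0.4 -0.3  0.3] w 0.0855 q6 -2.01
top
housing [201. 246.] 598 [0.434  0.3454] [0.087 0.037] 94.4
scene
housing [415. 294.] 677 [0.4361 0.348 ] [0.087 0.038] 94.6
```

```bash
python3 -m creep '{"delta_pos":[[0,3,-1.2],[0,7,-2.9],[0,11,-4.5],[0,15,-6.1],[0,19,-7.7],[0,23,-9.4],[0,27,-11],[0,31,-12.6],[0,35,-14.3],[0,38,-15.5]],"dr":[[0.1,0,0],[0.2,0,0],[0.3,0,0],[0.4,0,0],[0.5,0,0],[0.6,0,0],[0.7,0,0],[0.8,0,0],[0.9,0,0],[1.0,0,0]]}'; python3 go.py .435 .347 .21 4.4
```

```text
clock: 17.15
position: [0.5042, 0.1095, 0.2093]
ee_rot: [0.602, 0.37, 0.603, -0.37]
contact_force: [-0.0, -0.7, 0.7]
width: 0.0855
delta cm [ -0.04   4.61 -24.3 ] dr [ 0.394 -0.001  0.001]
t 17.15 pos [0.5042 0.1095 0.2093] hd 26.98 F [-0.  -0.7  0.7] w 0.0855 q6 -0.39
```

```bash
python3 -m creep '{"delta_pos":[[0,0.7,-4],[0,1.4,-8],[0,2.2,-12],[0,3,-16],[0,3.7,-20],[0,4.3,-23],[0,4.6,-24.3],[0,4.6,-24.3],[0,4.6,-24.3]],"dr":[[0.1,0,0],[0.2,0,0],[0.3,0,0],[0.39,0,0],[0.39,0,0],[0.39,0,0],[0.39,0,0],[0.39,0,0],[0.39,0,0]]}'; python3 go.py .435 .347 .0095 4.4
python3 - <<'E'
from h import *
for n in('top','scene'):
    d=cam(n);print(n);housings(d,(150,325,140,320) if n=='top' else (320,450,210,320))
cv2.imwrite('pics/c.png',d['pixels'])
E
```

```text
clock: 18.05
position: [0.436, 0.3435, 0.2094]
ee_rot: [0.521, 0.478, 0.52, -0.479]
contact_force: [-0.4, -0.5, 0.5]
width: 0.0854
delta cm [19.99 -0.06 -0.38] dr [0.007 0.001 0.   ]
t 18.05 pos [0.436  0.3435 0.2094] hd 4.82 F [-0.4 -0.5  0.5] w 0.0854 q6 0.46
top
housing [201. 246.] 592 [0.4339 0.3456] [0.086 0.038] 93.7
scene
housing [414. 293.] 679 [0.4356 0.3476] [0.086 0.04 ] 94.5
```

View pics/c.png

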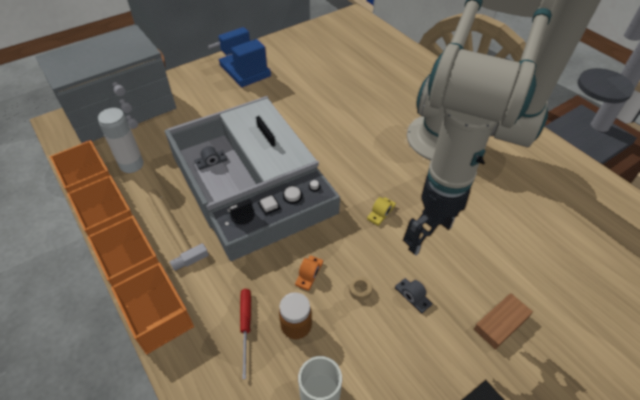

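Housing A stands upright in the trough (scene (210,157)); B is untouched at (413,294). Grasp B.

```bash
python3 -m creep '{"delta_pos":[[4,0,-0.1],[8,0,-0.2],[12,0,-0.3],[14,0,-0.3],[16,0,-0.3],[17.7,0,-0.3],[18.8,0,-0.3],[19.5,0,-0.3],[19.9,0,-0.3],[19.9,0,-0.3]],"dr":[[0,0,0],[0,0,0],[0,0,0],[0,0,0],[0,0,0],[0,0,0],[0,0,0],[0,0,0],[0,0,0],[0,0,0]]}'; python3 -m creep '{"delta_pos":[[0,0,0],[0,0,0],[0,0,0],[0,0,0],[0,0,0],[0,0,0],[0,0,0],[0,0,0]],"dr":[[0,0,0],[0,0,0],[0,0,0],[0,0,0],[0,0,0],[0,0,0],[0,0,0],[0,0,0]]}' -1 90; python3 -m creep '{"delta_pos":[[-1,0,0],[-3,0,0],[-6,0,0],[-10,0,0],[-14,0,0],[-17,0,0],[-19,0,0],[-20,0,0]],"dr":[[0,0,0],[0,0,0],[0,0,0],[0,0,0],[0,0,0],[0,0,0],[0,0,0],[0,0,0]]}'
python3 go.py .634 -.1747 .21 84.4
```

```text
clock: 19.15
position: [0.436, 0.3474, 0.0108]
ee_rot: [0.52, 0.479, 0.52, -0.479]
contact_force: [-0.3, -0.4, -0.2]
width: 0.0856
clock: 19.95
position: [0.4361, 0.3479, 0.0116]
ee_rot: [0.521, 0.479, 0.521, -0.478]
contact_force: [-0.2, 0.9, 7.2]
width: 0.0348
clock: 20.75
position: [0.4359, 0.3477, 0.2127]
ee_rot: [0.521, 0.479, 0.52, -0.478]
contact_force: [-0.0, 0.2, -3.9]
width: 0.0351
delta cm [ 0.24 15.35 53.71] dr [-1.389e+00  1.000e-03 -2.000e-03]
t 20.75 pos [0.4359 0.3477 0.2127] hd 4.82 F [-0.   0.2 -3.9] w 0.0351 q6 0.46
```

```bash
python3 -m creep '{"delta_pos":[[0,0.5,2],[0,1.5,5],[0,2.5,9],[0,3.7,13],[0,4.9,17],[0,6,21],[0,7.1,25],[0,8.3,29],[0,9.4,33],[0,10.6,37]],"dr":[[-0.1,0,0],[-0.2,0,0],[-0.3,0,0],[-0.4,0,0],[-0.5,0,0],[-0.6,0,0],[-0.7,0,0],[-0.8,0,0],[-0.9,0,0],[-1.0,0,0]]}'; python3 go.py .634 -.1747 .21 84.4
```

```text
clock: 21.75
position: [0.5716, -0.0138, 0.2093]
ee_rot: [0.685, 0.169, 0.688, -0.169]
contact_force: [0.5, 0.5, -4.7]
width: 0.0349
delta cm [ -0.11 -11.36  13.  ] dr [-0.385 -0.004  0.   ]
t 21.75 pos [ 0.5716 -0.0138  0.2093] hd 62.34 F [ 0.5  0.5 -4.7] w 0.0349 q6 -1.23
```

```bash
python3 -m creep '{"delta_pos":[[0,-2.5,3],[0,-5,6],[0,-7.5,8.7],[0,-9.5,11],[0,-10.8,12.5],[0,-11.4,13],[0,-11.4,13],[0,-11.4,13]],"dr":[[-0.1,0,0],[-0.2,0,0],[-0.3,0,0],[-0.385,0,0],[-0.385,0,0],[-0.385,0,0],[-0.385,0,0],[-0.385,0,0]]}'; python3 go.py .634 -.1747 .033 84.4
```

```text
clock: 22.55
position: [0.6332, -0.1722, 0.2104]
ee_rot: [0.706, 0.037, 0.707, -0.035]
contact_force: [0.8, -0.6, -4.9]
width: 0.0348
delta cm [17.74 -0.27  0.13] dr [-0.004 -0.002 -0.002]
t 22.55 pos [ 0.6332 -0.1722  0.2104] hd 84.17 F [ 0.8 -0.6 -4.9] w 0.0348 q6 -1.84
```

```bash
python3 -m creep '{"delta_pos":[[3,-0.1,0.1],[6,-0.1,0.1],[9,-0.1,0.1],[11.5,-0.1,0.1],[13.5,-0.1,0.1],[15,-0.1,0.1],[16,-0.1,0.1],[16.8,-0.1,0.1],[17.4,-0.1,0.1],[17.5,-0.1,0.1]],"dr":[[0,0,0],[0,0,0],[0,0,0],[0,0,0],[0,0,0],[0,0,0],[0,0,0],[0,0,0],[0,0,0],[0,0,0]]}';  python3 -m creep '{"delta_pos":[[0.1,0,0],[0.2,0,0],[0.3,0,0],[0.4,0,0],[0.4,0,0]],"dr":[[0,0,0],[0,0,0],[0,0,0],[0,0,0],[0,0,0]]}'; python3 go.py
```

```text
clock: 23.55
position: [0.6347, -0.1745, 0.0356]
ee_rot: [0.706, 0.036, 0.706, -0.036]
contact_force: [0.2, 0.1, -4.6]
width: 0.035
clock: 24.05
position: [0.6348, -0.1749, 0.0318]
ee_rot: [0.706, 0.036, 0.706, -0.036]
contact_force: [-0.3, -1.2, -4.4]
width: 0.0345
t 24.05 pos [ 0.6348 -0.1749  0.0318] hd 84.16 F [-0.3 -1.2 -4.4] w 0.0345 q6 -1.84
```

```bash
python3 -m creep '{"delta_pos":[[0.05,0,0],[0.1,0,0],[0.1,0,0]],"dr":[[0,0,0],[0,0,0],[0,0,0]]}'; python3 -m creep '{"delta_pos":[[0,0,0],[0,0,0],[0,0,0],[0,0,0],[-0.5,0,0],[-3,0,0],[-7,0,0],[-11,0,0],[-15,0,0],[-18,0,0]],"dr":[[0,0,0],[0,0,0],[0,0,0],[0,0,0],[0,0,0],[0,0,0],[0,0,0],[0,0,0],[0,0,0],[0,0,0]]}' 1; python3 go.py .479 -.2134 .21 -5.5
```

```text
clock: 24.35
position: [0.6349, -0.1749, 0.0316]
ee_rot: [0.706, 0.036, 0.706, -0.036]
contact_force: [-1.3, -0.3, 2.0]
width: 0.0348
clock: 25.35
position: [0.6356, -0.1751, 0.2143]
ee_rot: [0.707, 0.036, 0.705, -0.036]
contact_force: [0.9, 0.0, 0.0]
width: 0.0854
delta cm [  0.38  -5.4  -15.19] dr [ 1.565  0.004 -0.002]
t 25.35 pos [ 0.6356 -0.1751  0.2143] hd 84.17 F [0.9 0.  0. ] w 0.0854 q6 -1.84
```

```bash
python3 -m creep '{"delta_pos":[[0,-0.5,-1.5],[0,-1,-3],[0,-1.5,-4.5],[0,-2,-6],[0,-2.5,-7.5],[0,-3,-9],[0,-3.5,-10.5],[0,-4.2,-12],[0,-4.8,-13.5],[0.3,-5.4,-15.2]],"dr":[[0.14,0,0],[0.28,0,0],[0.42,0,0],[0.56,0,0],[0.7,0,0],[0.84,0,0],[0.98,0,0],[1.12,0,0],[1.26,0,0],[1.4,0,0]]}'; python3 -m creep '{"delta_pos":[[0,0,0],[0,0,0],[0,0,0],[0,0,0]],"dr":[[0.1,0,0],[0.16,0,0],[0.16,0,0],[0.16,0,0]]}'; python3 go.py .4797 -.213 .103 -5.5
python3 - <<'E'
from h import *
d=cam('scene'); cv2.imwrite('pics/d.png',cv2.resize(d['pixels'][80:260,140:360],None,fx=3,fy=3))
P=pts(d);print('top z in trough p99',np.percentile(P[box(175,250,130,200)&(P[...,2]<.075)][:,2],99))
E
```

```text
clock: 26.35
position: [0.478, -0.2136, 0.2085]
ee_rot: [0.516, 0.484, 0.515, -0.484]
contact_force: [0.0, -0.2, -0.9]
width: 0.0854
clock: 26.75
position: [0.4782, -0.2132, 0.2081]
ee_rot: [0.477, 0.522, 0.477, -0.522]
contact_force: [0.2, 0.7, 0.3]
width: 0.0854
delta cm [10.51  0.14 -0.04] dr [ 0.006  0.    -0.001]
t 26.75 pos [ 0.4782 -0.2132  0.2081] hd -5.14 F [0.2 0.7 0.3] w 0.0854 q6 -0.46
top z in trough p99 0.07200432882728268
```

View pics/d.png

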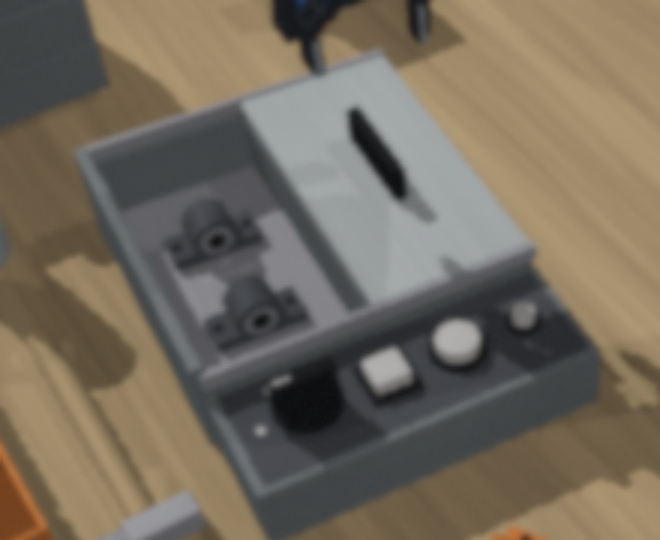

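Both housings stand side by side in the trough (crop (215,235), (262,310)). Grip the handle and shut the hatch.

```bash
python3 -m creep '{"delta_pos":[[3,0.1,0],[6,0.1,0],[8,0.1,0],[9.3,0.1,0],[10,0.1,0],[10.3,0.1,0],[10.5,0.1,0],[10.5,0.1,0]],"dr":[[0.006,0,0],[0.006,0,0],[0.006,0,0],[0.006,0,0],[0.006,0,0],[0.006,0,0],[0.006,0,0],[0.006,0,0]]}'; python3 -m creep '{"delta_pos":[[0,0,0],[0,0,0],[0,0,0],[0,0,0],[0,0,0],[0,0,0],[0,0,0],[0,0,0]],"dr":[[0,0,0],[0,0,0],[0,0,0],[0,0,0],[0,0,0],[0,0,0],[0,0,0],[0,0,0]]}' -1 60;  python3 -m creep '{"delta_pos":[[0,0.5,0],[0,1.3,0],[0,2.3,0],[0,3.3,0],[0,4.3,0],[0,5.3,0],[0,6.3,0],[0,7.2,0],[0,8,0],[0,8.5,0]],"dr":[[0,0,0],[0,0,0],[0,0,0],[0,0,0],[0,0,0],[0,0,0],[0,0,0],[0,0,0],[0,0,0],[0,0,0]]}'; python3 go.py .627 -.2275 .103 -5.5
```

```text
clock: 27.6
position: [0.4796, -0.2135, 0.1032]
ee_rot: [0.476, 0.524, 0.475, -0.523]
contact_force: [-1.2, 0.1, -0.0]
width: 0.085
clock: 28.4
position: [0.4798, -0.2134, 0.1031]
ee_rot: [0.476, 0.524, 0.475, -0.523]
contact_force: [2.2, 0.7, 2.1]
width: 0.013
clock: 29.4
position: [0.5636, -0.2215, 0.1031]
ee_rot: [-0.475, -0.523, -0.476, 0.524]
contact_force: [-2.0, -0.0, 5.1]
width: 0.0129
delta cm [-0.    6.37 -0.02] dr [-0.001  0.     0.001]
t 29.4 pos [ 0.5636 -0.2215  0.1031] hd -5.54 F [-2.  -0.   5.1] w 0.0129 q6 -0.39
```

```bash
python3 -m creep '{"delta_pos":[[0,0.7,0],[0,1.5,0],[0,2.3,0],[0,3.1,0],[0,3.8,0],[0,4.4,0],[0,4.9,0],[0,5.3,0],[0,5.5,0],[0,5.6,0]],"dr":[[0,0,0],[0,0,0],[0,0,0],[0,0,0],[0,0,0],[0,0,0],[0,0,0],[0,0,0],[0,0,0],[0,0,0]]}'; python3 -m creep '{"delta_pos":[[0,0.1,0],[0,0.2,0],[0,0.3,0],[0,0.4,0],[0,0.5,0],[0,0.6,0]],"dr":[[0,0,0],[0,0,0],[0,0,0],[0,0,0],[0,0,0],[0,0,0]]}'; python3 go.py
```

```text
clock: 30.4
position: [0.6191, -0.2269, 0.1031]
ee_rot: [-0.475, -0.523, -0.476, 0.524]
contact_force: [-2.8, 0.9, 5.4]
width: 0.0134
clock: 31.0
position: [0.6249, -0.2275, 0.1031]
ee_rot: [-0.475, -0.523, -0.476, 0.524]
contact_force: [-1.4, 0.3, 5.6]
width: 0.0133
t 31.0 pos [ 0.6249 -0.2275  0.1031] hd -5.55 F [-1.4  0.3  5.6] w 0.0133 q6 -0.36
```

```bash
for i in 1 2; do python3 -m creep '{"delta_pos":[[0,0.1,0],[0,0.2,0],[0,0.3,0],[0,0.3,0]],"dr":[[0,0,0],[0,0,0],[0,0,0],[0,0,0]]}'; done; python3 go.py
```

```text
clock: 31.4
position: [0.627, -0.2277, 0.1031]
ee_rot: [-0.474, -0.523, -0.476, 0.524]
contact_force: [-3.1, 0.6, 4.9]
width: 0.013
clock: 31.8
position: [0.6269, -0.2276, 0.1031]
ee_rot: [-0.473, -0.521, -0.478, 0.526]
contact_force: [-11.0, 1.0, 9.6]
width: 0.0128
t 31.8 pos [ 0.6269 -0.2276  0.1031] hd -5.54 F [-11.    1.    9.6] w 0.0128 q6 -0.35
```

Hatch home: 148 mm of travel, and force rises against the frame. Ease off, release, then go above the knob with the jaws half open.

```bash
python3 -m creep '{"delta_pos":[[0,-0.1,0],[0,-0.2,0],[0,-0.2,0]],"dr":[[0,0,0],[0,0,0],[0,0,0]]}';python3 -m creep '{"delta_pos":[[0,0,0],[0,0,0],[0,0,0],[0,0,0],[-0.5,0,0],[-2,0,0],[-5,0,0],[-8,0,0],[-11,0,0],[-12,0,0]],"dr":[[0,0,0],[0,0,0],[0,0,0],[0,0,0],[0,0,0],[0,0,0],[0,0,0],[0,0,0],[0,0,0],[0,0,0]]}' 0; python3 go.py .6595 -.0224 .22 84.5
```

```text
clock: 32.1
position: [0.627, -0.2276, 0.1031]
ee_rot: [-0.474, -0.523, -0.477, 0.525]
contact_force: [-5.6, 0.5, 6.2]
width: 0.0128
clock: 33.1
position: [0.6311, -0.2286, 0.2269]
ee_rot: [0.477, 0.525, 0.473, -0.523]
contact_force: [0.6, 0.3, -0.5]
width: 0.0422
delta cm [  0.65   0.82 -20.8 ] dr [-1.572  0.007 -0.003]
t 33.1 pos [ 0.6311 -0.2286  0.2269] hd -5.55 F [ 0.6  0.3 -0.5] w 0.0422 q6 -0.35
```

```bash
python3 -m creep '{"delta_pos":[[0,0.1,-2],[0,0.2,-4],[0,0.3,-6],[0,0.4,-8],[0,0.5,-10],[0,0.6,-12],[0,0.7,-14.5],[0,0.8,-17],[0,0.8,-19],[0.6,0.8,-20.8]],"dr":[[-0.14,0,0],[-0.28,0,0],[-0.42,0,0],[-0.56,0,0],[-0.7,0,0],[-0.84,0,0],[-0.98,0,0],[-1.12,0,0],[-1.26,0,0],[-1.4,0,0]]}' 0; python3 -m creep '{"delta_pos":[[0,0,0],[0,0,0],[0,0,0],[0,0,0]],"dr":[[-0.1,0,0],[-0.17,0,0],[-0.17,0,0],[-0.17,0,0]]}'; python3 go.py .6595 -.0224 .093 84.5
python3 - <<'E'
from h import *
d=cam('top');P=pts(d);im=d['pixels']
z=P[box(380,520,105,260)];h=box(400,510,110,200)&(im.max(2)<80)&(abs(P[...,2]-.131)<.004);print('handle',rect(P[h]))
cv2.imwrite('pics/e.png',cv2.resize(im[95:265,315:530],None,fx=3,fy=3))
d=cam('scene');P=pts(d);r=box(205,330,130,215)
cv2.imwrite('pics/e2.png',cv2.resize(d['pixels'][80:260,140:360],None,fx=3,fy=3))
kb=box(220,262,190,225)&(abs(P[...,2]-.120)<.004)&(d['pixels'].max(2)<70);print('knob top',kb.sum(),rect(P[kb]))
E
```

```text
clock: 34.1
position: [0.6578, -0.0205, 0.2166]
ee_rot: [0.701, 0.092, 0.701, -0.092]
contact_force: [-0.0, -0.2, 0.2]
width: 0.0425
clock: 34.5
position: [0.6573, -0.0216, 0.2161]
ee_rot: [0.706, 0.035, 0.707, -0.035]
contact_force: [0.7, -0.4, 0.2]
width: 0.0424
delta cm [12.31 -0.06  0.24] dr [-0.003 -0.001 -0.   ]
t 34.5 pos [ 0.6573 -0.0216  0.2161] hd 84.31 F [ 0.7 -0.4  0.2] w 0.0424 q6 -1.61
handle (array([ 0.625 , -0.2287]), array([0.096, 0.016], dtype=float32), np.float32(83.5))
knob top 104 (array([ 0.6616, -0.0195]), array([0.053, 0.018], dtype=float32), np.float32(175.3))
```

View pics/e2.png

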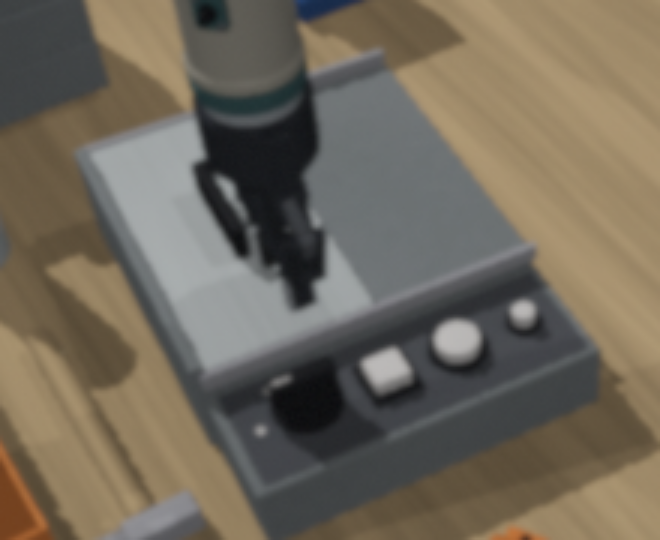

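Hatch looks shut (handle measured at (0.625,-0.229)). The knob averages (0.660,-0.021) over both views. Descend and grip.

```bash
python3 -m creep '{"delta_pos":[[3,0,0.2],[6,0.1,0.3],[8,0.1,0.3],[9.5,0.1,0.3],[10.6,0.1,0.3],[11.4,0.1,0.3],[12,0.1,0.3],[12.3,0.1,0.3],[12.3,0.1,0.3]],"dr":[[0,0,0],[0,0,0],[0,0,0],[0,0,0],[0,0,0],[0,0,0],[0,0,0],[0,0,0],[0,0,0]]}' 0; python3 -m creep '{"delta_pos":[[0,0,0],[0,0,0],[0,0,0],[0,0,0],[0,0,0],[0,0,0]],"dr":[[0,0,0],[0,0,0],[0,0,0],[0,0,0],[0,0,0],[0,0,0]]}' -1 50; python3 go.py
```

```text
clock: 35.5
position: [0.6607, -0.021, 0.0938]
ee_rot: [0.706, 0.035, 0.706, -0.035]
contact_force: [0.6, 0.8, -0.6]
width: 0.0428
clock: 36.1
position: [0.661, -0.022, 0.0943]
ee_rot: [0.707, 0.034, 0.706, -0.035]
contact_force: [-0.9, -5.4, 2.1]
width: 0.0148
t 36.1 pos [ 0.661  -0.022   0.0943] hd 84.41 F [-0.9 -5.4  2.1] w 0.0148 q6 -1.61
```

```bash
python3 -m creep '{"delta_pos":[[0,-0.1,0],[0.2,-0.1,0],[0.4,-0.1,0],[0.6,-0.1,0],[0.75,-0.1,0],[0.85,-0.1,0],[0.9,-0.1,0],[0.9,-0.1,0]],"dr":[[0,0,0],[0,0,0],[0,0,0],[0,0,0],[0,0,0],[0,0,0],[0,0,0],[0,0,0]]}'; python3 go.py
```

```text
clock: 36.9
position: [0.6611, -0.022, 0.0867]
ee_rot: [0.707, 0.034, 0.706, -0.035]
contact_force: [-1.5, -2.8, 13.4]
width: 0.0151
t 36.9 pos [ 0.6611 -0.022   0.0867] hd 84.41 F [-1.5 -2.8 13.4] w 0.0151 q6 -1.61
```

```bash
python3 -m creep '{"delta_pos":[[0.05,0,0],[0.05,0,0],[0.05,0,0],[0.05,0,0],[0.05,0,0],[0.05,0,0]],"dr":[[0,0,0],[0.08,0,0],[0.16,0,0],[0.24,0,0],[0.32,0,0],[0.32,0,0]]}'; python3 go.py
```

```text
clock: 37.5
position: [0.6611, -0.022, 0.0867]
ee_rot: [0.692, 0.147, 0.691, -0.147]
contact_force: [-3.4, -3.5, 13.9]
width: 0.0153
t 37.5 pos [ 0.6611 -0.022   0.0867] hd 65.99 F [-3.4 -3.5 13.9] w 0.0153 q6 -1.29
```

```bash
python3 -m creep '{"delta_pos":[[0,0,0],[0,0,0],[0,0,0],[0,0,0],[0,0,0],[0,0,0],[0,0,0],[0,0,0],[0,0,0],[0,0,0]],"dr":[[0.09,0,0],[0.18,0,0],[0.27,0,0],[0.36,0,0],[0.45,0,0],[0.54,0,0],[0.63,0,0],[0.7,0,0],[0.73,0,0],[0.73,0,0]]}'; python3 go.py
```

```text
clock: 38.5
position: [0.6612, -0.0221, 0.0867]
ee_rot: [0.595, 0.384, 0.593, -0.384]
contact_force: [-2.9, -3.4, 14.2]
width: 0.0151
t 38.5 pos [ 0.6612 -0.0221  0.0867] hd 24.21 F [-2.9 -3.4 14.2] w 0.0151 q6 -0.56
```

```bash
python3 -m creep '{"delta_pos":[[-0.2,0,0],[-0.4,0,0],[-0.6,0,0],[-0.8,0,0],[-0.9,0,0],[-0.9,0,0],[-0.9,0,0]],"dr":[[0,0,0],[0,0,0],[0,0,0],[0,0,0],[0,0,0],[0,0,0],[0,0,0]]}'; python3 go.py; python3 -m creep '{"delta_pos":[[0,0,0],[0,0,0],[0,0,0],[-0.5,0,0],[-2,0,0],[-4,0,0],[-6,0,0]],"dr":[[0,0,0],[0,0,0],[0,0,0],[0,0,0],[0,0,0],[0,0,0],[0,0,0]]}' 0; python3 go.py .592 -.0155 .115 84.4
```

```text
clock: 39.2
position: [0.6611, -0.0221, 0.0933]
ee_rot: [0.594, 0.384, 0.593, -0.384]
contact_force: [0.7, -4.6, 4.1]
width: 0.0153
t 39.2 pos [ 0.6611 -0.0221  0.0933] hd 24.23 F [ 0.7 -4.6  4.1] w 0.0153 q6 -0.56
clock: 39.9
position: [0.6602, -0.0216, 0.1538]
ee_rot: [0.593, 0.384, 0.594, -0.384]
contact_force: [0.4, -0.0, -0.1]
width: 0.0428
delta cm [ 3.89 -5.97 -3.35] dr [-1.05e+00 -1.00e-03  0.00e+00]
t 39.9 pos [ 0.6602 -0.0216  0.1538] hd 24.24 F [ 0.4 -0.  -0.1] w 0.0428 q6 -0.56
```

```bash
python3 -m creep '{"delta_pos":[[0,-1,-0.5],[0,-3,-1.6],[0,-5,-2.7],[0,-6,-3.3],[0,-6,-3.35],[1.5,-6,-3.35],[3,-6,-3.35],[3,-6,-3.35]],"dr":[[0,0,0],[0,0,0],[0,0,0],[0,0,0],[0,0,0],[0,0,0],[0,0,0],[0,0,0]]}' -1 60; python3 go.py .591 -.0155 .089
python3 - <<'E'
from h import *
for n,b,o in(('scene',(205,275,180,235),0),('top',(335,385,105,165),0)):
    d=cam(n);P=pts(d);im=d['pixels'];kb=box(*b)&(abs(P[...,2]-.120)<.004)&(im.max(2)<70);print(n,kb.sum(),rect(P[kb]) if kb.sum()>5 else '')
    z=P[box(*b)&(im.max(2)<60)&(P[...,2]>.08)&(P[...,2]<.13)][:,2];print(np.percentile(z,[50,80,90,95,98]).round(4))
    c=im[180:260,200:330] if n=='scene' else im[95:245,320:420]
    cv2.imwrite(f'pics/f_{n}.png',cv2.resize(c,(600,600*c.shape[0]//c.shape[1]) if n=='scene' else None,fx=4,fy=4))
E
```

```text
clock: 40.7
position: [0.5914, -0.0159, 0.1211]
ee_rot: [0.593, 0.383, 0.595, -0.384]
contact_force: [-1.2, -0.5, -0.6]
width: -0.0001
delta cm [ 3.21 -0.01 -0.04] dr [-0.    -0.002  0.003]
t 40.7 pos [ 0.5914 -0.0159  0.1211] hd 24.23 F [-1.2 -0.5 -0.6] w -0.0001 q6 -0.57
scene 99 (array([ 0.6362, -0.0068]), array([0.1  , 0.037], dtype=float32), np.float32(160.2))
[0.0918 0.1163 0.1186 0.1202 0.121 ]
top 0 Traceback (most recent call last):
  File "<stdin>", line 4, in <module>
    return _quantile_unchecked(
        a, q, axis, out, overwrite_input, method, keepdims, weights)
    return _ureduce(a,
                    func=_quantile_ureduce_func,
    ...<5 lines>...
                    overwrite_input=overwrite_input,
                    method=method)
    r = func(a, **kwargs)
    result = _quantile(arr,
                       quantiles=q,
    ...<2 lines>...
                       out=out,
                       weights=wgt)
    slices_having_nans = np.isnan(arr[-1, ...])
                                  ~~~^^^^^^^^^
IndexError: index -1 is out of bounds for axis 0 with size 0
```

View pics/f_scene.png

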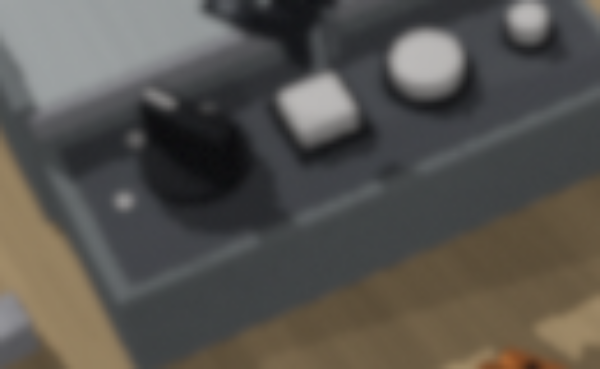

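The knob's white line now points between dots (crop (160,98)). I'll check its angle and height, excluding the gripper's pixels.

Run:
```python
from h import *
d=cam('scene');P=pts(d);im=d['pixels'];m=box(229,255,197,224)&(im.max(2)<70)&(np.linalg.norm(P[...,:2]-[.66,-.0215],axis=2)<.04)
for a,b in((.104,.110),(.110,.114),(.114,.117),(.117,.125)): print(a,b,(m&(P[...,2]>a)&(P[...,2]<b)).sum())
k=m&(P[...,2]>.114);print(rect(P[k]),np.percentile(P[k][:,2],[50,90]))
w=box(229,255,195,224)&(im.max(2)>110)&(P[...,2]>.1)&(np.linalg.norm(P[...,:2]-[.66,-.0215],axis=2)<.04);print('white',P[w].mean(0) if w.any() else None)
```

```text
0.104 0.11 34
0.11 0.114 21
0.114 0.117 22
0.117 0.125 86
(array([ 0.6616, -0.0192]), array([0.053, 0.017], dtype=float32), np.float32(115.6)) [0.11865444 0.12076667]
white [ 0.66758877 -0.03777667  0.11888816]
```

Knob is out (top 0.120) and turned 60°. Press the square key.

```bash
python3 -m creep '{"delta_pos":[[1.5,0,0],[2.5,0,0],[3,0,0],[3.3,0,0],[3.5,0,0],[3.7,0,0],[3.9,0,0],[4.0,0,0],[4.1,0,0],[4.1,0,0]],"dr":[[0,0,0],[0,0,0],[0,0,0],[0,0,0],[0,0,0],[0,0,0],[0,0,0],[0,0,0],[0,0,0],[0,0,0]]}'; python3 go.py
```

```text
clock: 41.85
position: [0.5924, -0.0161, 0.0827]
ee_rot: [0.594, 0.384, 0.594, -0.384]
contact_force: [-1.2, -0.4, 4.6]
width: 0.0001
t 41.85 pos [ 0.5924 -0.0161  0.0827] hd 24.24 F [-1.2 -0.4  4.6] w 0.0001 q6 -0.57
```

```bash
python3 -m creep '{"delta_pos":[[0.1,0,0],[0.2,0,0],[0.3,0,0],[0.3,0,0],[0.3,0,0]],"dr":[[0,0,0],[0,0,0],[0,0,0],[0,0,0],[0,0,0]]}'; python3 go.py;  python3 -m creep '{"delta_pos":[[-0.5,0,0],[-1.5,0,0],[-3,0,0],[-4,0,0],[-4,0,0],[-4,0,0]],"dr":[[0,0,0],[0,0,0],[0,0,0],[0,0,0],[0,0,0],[0,0,0]]}'; python3 go.py .5275 -.0094 .12
```

```text
clock: 42.35
position: [0.5925, -0.0161, 0.0819]
ee_rot: [0.594, 0.384, 0.593, -0.384]
contact_force: [-4.9, 0.7, 16.4]
width: 0.0002
t 42.35 pos [ 0.5925 -0.0161  0.0819] hd 24.25 F [-4.9  0.7 16.4] w 0.0002 q6 -0.57
clock: 42.95
position: [0.5919, -0.016, 0.119]
ee_rot: [0.594, 0.384, 0.594, -0.384]
contact_force: [0.3, 0.6, -0.0]
width: -0.0
delta cm [-0.09 -5.6  -3.25] dr [-0. -0.  0.]
t 42.95 pos [ 0.5919 -0.016   0.119 ] hd 24.24 F [ 0.3  0.6 -0. ] w -0.0 q6 -0.57
```

Square key bottomed (16 N at 0.082). Now the large round key.

```bash
python3 -m creep '{"delta_pos":[[0,-1.5,-0.9],[0,-3.5,-2],[0,-5,-2.9],[0,-5.6,-3.25],[0,-5.6,-3.25],[0,-5.6,-3.25]],"dr":[[0,0,0],[0,0,0],[0,0,0],[0,0,0],[0,0,0],[0,0,0]]}'; python3 go.py .5275 -.0094 .082; python3 -m creep '{"delta_pos":[[1.3,0,0],[2.3,0,0],[2.8,0,0],[3.1,0,0],[3.3,0,0],[3.5,0,0],[3.7,0,0],[3.8,0,0],[3.9,0,0],[3.9,0,0]],"dr":[[0,0,0],[0,0,0],[0,0,0],[0,0,0],[0,0,0],[0,0,0],[0,0,0],[0,0,0],[0,0,0],[0,0,0]]}'; python3 go.py
```

```text
clock: 43.55
position: [0.5287, -0.0095, 0.1193]
ee_rot: [0.594, 0.384, 0.593, -0.384]
contact_force: [0.0, -0.1, 0.6]
width: 0.0002
delta cm [ 3.73 -0.1  -0.06] dr [-0.     0.001 -0.001]
t 43.55 pos [ 0.5287 -0.0095  0.1193] hd 24.23 F [ 0.  -0.1  0.6] w 0.0002 q6 -0.57
clock: 44.55
position: [0.5277, -0.0094, 0.0819]
ee_rot: [0.594, 0.384, 0.594, -0.384]
contact_force: [-3.4, 0.1, 12.3]
width: 0.0001
t 44.55 pos [ 0.5277 -0.0094  0.0819] hd 24.24 F [-3.4  0.1 12.3] w 0.0001 q6 -0.57
```

Bottomed at 0.082, well past the 5 N spring. Lift, back away over the bench and take a final look.

```bash
python3 -m creep '{"delta_pos":[[-1,0,0],[-3,0,0],[-6,0,0],[-10,0,0],[-13,0,0]],"dr":[[0,0,0],[0,0,0],[0,0,0],[0,0,0],[0,0,0]]}'; python3 go.py .36 .16 .23; python3 -m creep '{"delta_pos":[[0,-1,-3],[0,-2,-7],[0,-4,-11],[0,-6,-15],[0,-8,-19],[0,-8.5,-22],[0,-8.5,-22],[0,-8.5,-22]],"dr":[[0,0,0],[0,0,0],[0,0,0],[0,0,0],[0,0,0],[0,0,0],[0,0,0],[0,0,0]]}'; python3 go.py
python3 - <<'E'
from h import *
d=cam('top');P=pts(d);im=d['pixels']
h=box(400,510,110,200)&(im.max(2)<80)&(abs(P[...,2]-.131)<.004);print('handle',rect(P[h]))
for n,b in dict(sq=(340,372,158,184),rd=(338,372,184,212),sm=(340,364,214,236)).items(): print(n,np.median(P[box(*b)&(im.max(2)>140)][:,2]))
cv2.imwrite('pics/g_top.png',im)
d=cam('scene');P=pts(d);im=d['pixels'];housings(d,(320,450,210,320))
m=box(229,255,197,224)&(im.max(2)<70)&(P[...,2]>.114)&(np.linalg.norm(P[...,:2]-[.66,-.0215],axis=2)<.04);print('knob',rect(P[m]))
cv2.imwrite('pics/g_scene.png',im)
E
```

```text
clock: 45.05
position: [0.5286, -0.0095, 0.2126]
ee_rot: [0.595, 0.384, 0.593, -0.383]
contact_force: [0.2, 0.3, -0.3]
width: -0.0002
delta cm [ -1.8   -8.41 -22.37] dr [-0.     0.002 -0.003]
t 45.05 pos [ 0.5286 -0.0095  0.2126] hd 24.23 F [ 0.2  0.3 -0.3] w -0.0002 q6 -0.57
clock: 45.85
position: [0.3602, 0.1566, 0.2107]
ee_rot: [0.595, 0.384, 0.594, -0.383]
contact_force: [1.2, 0.5, 0.6]
width: -0.0002
t 45.85 pos [0.3602 0.1566 0.2107] hd 24.35 F [1.2 0.5 0.6] w -0.0002 q6 -0.19
handle (array([ 0.6253, -0.2277]), array([0.097, 0.016], dtype=float32), np.float32(84.6))
sq 0.08761490113385287
rd 0.08776884855551259
sm 0.0877783365156905
knob (array([ 0.661 , -0.0188]), array([0.052, 0.016], dtype=float32), np.float32(116.0))
```

View pics/g_top.png

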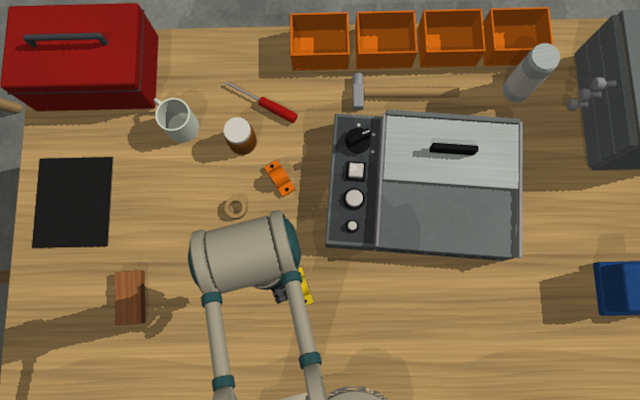

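View pics/g_scene.png

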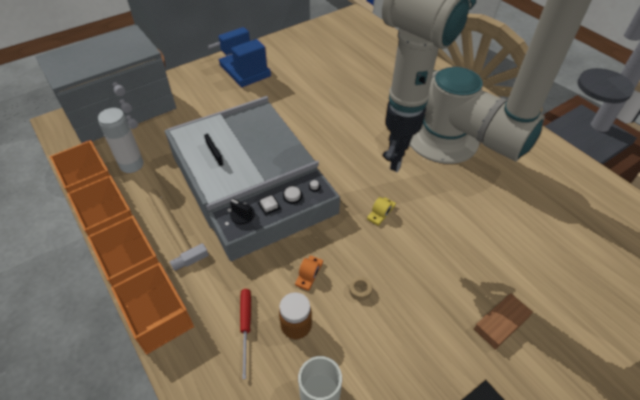

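The hatch is shut (top (453,149)), the knob line points at the next dot, the keys are up and no dark housings are left on the bench. Tape roll (235,207), jar (238,134) and look-alikes are unmoved. Handing in.

```bash
python3 -c "
from rig import manip
print(manip.sign_off())"
```

```text
the job is handed in; nothing more can be done
None
```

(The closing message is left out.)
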